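Tip a carton flat into its booking field and book it out

TASK

Without lifting or carrying it, push the red-banded carton high on its label side so that it tips over and lies flat, label up, wholly inside the yellow-taped field it stands at, and then press the green button on the terminal right down to book it out. Leave the blue-banded carton standing and everything else where it is.

Things in the scene. Friction and masses are not known exactly. Their poses are not given: they have to be found in the camera images.
- mat: grey bench mat, 280 x 320 mm, 3 mm thick, fixed to the bench; origin at the centre of its underside, z up. Its +x is the direction from the standing cartons into the yellow fields. Carries two yellow-taped rectangles side by side (field_a, field_b). One carton stands on end astride the near (-x) line of each.
- field_a (a point): centre of one yellow-taped field, on the mat's top face, axes as the mat: the field measures 200 mm along x and 125 mm along y inside the 6 mm wide tape
- field_b (a point): centre of the other yellow-taped field, same size and axes
- red_carton_center (a point): centre of the standing carton with the RED upper third: white, 50 mm (x) by 90 mm (y) by 150 mm high (z, up as it stands), 0.2 to 0.45 kg. Bar-code label on its -x face; +x points into its yellow field, within 5 degrees of the mat's +x. It grips the mat: pushed slowly near its top (about 1 N) it tips without sliding
- red_carton: the same red-banded carton; origin at the centre of the face it stands on, 75 mm below its centre, same axes. Its +x foot edge starts 10 to 30 mm inside the near line of its field; tipped over that edge it lies 50 mm high
- red_foot_l (a point): point of the red-banded carton: the foot end, middle of its 50 mm thickness, on its +y side face (+45 mm in y, -75 mm in z from the centre)
- red_foot_r (a point): point of the red-banded carton: the foot end, middle of its 50 mm thickness, on its -y side face (-45 mm in y, -75 mm in z from the centre)
- red_top_l (a point): point of the red-banded carton: the top end, middle of its 50 mm thickness, on its +y side face (+45 mm in y, +75 mm in z from the centre)
- red_top_r (a point): point of the red-banded carton: the top end, middle of its 50 mm thickness, on its -y side face (-45 mm in y, +75 mm in z from the centre)
- blue_carton_center (a point): centre of the carton with the BLUE band: same size and kind, standing at the other field, about 150 mm beside the red one; it stays standing
- button_top (a point): centre of the top face of the green push button, 34 mm across, on the grey booking terminal (130 x 100 x 45 mm, fixed to the bench, with a small upright screen 80 to 110 mm behind the button, on the far (+x) side, reaching 100 mm above the bench); the button is pressed straight down
- button (a joint): travel of the green button: 0 released, 0.006 m fully down (takes 5 N); it springs back
- tape_roll: roll of clear brown packing tape lying flat, 90 mm across, 45 mm high; origin at the centre of its underside; a bystander
- sealant: white bottle with blue label and orange cap, 52 mm across, 170 mm high; origin at the centre of its underside; a bystander
- spray_can: yellow spray can with green label, 60 mm across, 150 mm high; origin at the centre of its underside; a bystander
- screwdriver: orange-handled screwdriver lying on the bench; a bystander
- lamp_box: small white carton with a blue stripe, 50 x 75 x 40 mm high; origin at the centre of its underside; a bystander

How it is judged:
By the outcome, as a careful person would: the job done as asked, in the order asked, and still so for the second after the job is handed in, with the robot touching nothing.
It also fails if it takes over 40 s, if anything falls off the work surface, if the arm or the gripper's body presses on something with over 40 N, if the wrist force passes 120 N, or if a joint passes its speed limit or range.

ROBOT

A 6-joint arm with a two-finger parallel gripper is mounted at the origin on the work surface. World frame = base frame: x ahead of the robot, y to its left, z up, the work surface at z = 0. Lengths are in mm, angles in rad, forces in N, time in s.
With the tool pointing down it reaches from about 300 to 875 mm from the base axis. Payload 6.4 kg.
Tool frame: the origin (TCP) lies midway between the tips of the shut fingers; the grasp point (between the pads) lies 19 mm behind it (ctrl.pinch_z is the distance from the TCP to the grasp point, in mm); z points along the fingers, y is the line along which they close (so a half turn about z gives the same grasp; the last joint's range is limited). The gripper opens to 85 mm and grips with 20 to 120 N. Pads are 22 mm wide; open, the fingers measure 114 mm over their backs; the gripper's body (76 mm by 85 mm) begins 54 mm behind the grasp point. The pads swing forward as they close: fully open they stand 13 mm farther back than shut.
Start: joints at [-1.491, 0.181, 1.607, -0, 1.354, -0.206], TCP at [162.123, -551.686, 208.388] pointing down, gripper open.
Joint ranges: [-2.99, 2.99], [-0.89, 2.07], [0.3, 2.58], [-1.14, 4.28], [0, 2.63], [-3.12, 3.12]. Speed limits (rad/s): [2.57, 2.57, 3.01, 3.14, 3.14, 3.14].

INTERFACE

Orientations are given as a unit quaternion [w, x, y, z].
In Python, from rig import ctrl gives the robot as it stands.
- The arm moves only by the tool move_arm, never from a script. Its argument "motion" is a list of rows, each a list of 7 numbers: the turn, a rotation vector about the world's x, y, z in degrees, then the shift along the world's x, y, z in mm, then the opening, from 0 (shut) to 1 (fully open). In form: [[rx, ry, rz, x, y, z, fingers], ...]. A call has exactly 8 rows; each row is the pose to reach, as a shift and turn from the pose commanded when the call began; what a row does not reach only later rows make up. A row lasts 1/10 s, in which the tool goes at most 50 mm and 8.59 degrees, less where a joint would pass 70% of its speed; a pose out of reach is approached as far as the arm can. A call with a gripper value outside its range is refused whole. The fingers move at their own pace and stop on an object; "force" is the grip in N (left out, the last holds). Time passes only in rows, so rows that repeat a pose let the fingers close, or fill a call up. It gives the time, the measured TCP pose, the force, the opening and the grip force at its end, in the units of the state.
- ctrl.observe(): the state, without advancing time (a new reading comes with each control period).
- ctrl.get_image(name): name is "scene" or "top"; returns a dict with "image" (400x640x3 uint8, blue, green, red), "intrinsics" (3x3 intrinsics, pixels), "extrinsics" (4x4, takes a point from camera to world coordinates). Camera axes: x right, y down, z forward; pixel columns grow to the right and rows downward; lengths in mm; the calibration is good to about 2 mm. A picture is of the moment at which its call begins. There is no depth.
- ctrl.sign_off(): hands the job in; it is judged then, once.
The state is a dict: "time": time; "q": joint angles; "joint_velocities": joint speeds; "effort": joint torques, N m; "tool_pos": TCP position; "eef_rot": TCP orientation; "wrist_force": force on the tool from outside, world axes, zero at the start; "wrist_torque": the same for the moment, N m; "width": finger opening in mm; "finger_force": force on a finger pad.
Only numpy, scipy, OpenCV 4.12 (cv2) and the standard library are available. Lean on these libraries where they do the work, as an engineer would, in place of code of your own. Each camera call takes 0.05 s, during which the arm holds its last target. There are 200 camera calls.

## Working session

There is one attempt and no reset: what is moved stays moved. The work goes in short steps, Python scripts to look and compute and a tool call to move; the robot and the scene stay as the last step left them, time stands still between calls to the robot, and variables do not carry over. Pictures are saved under pics/ and viewed, at most 10 in all, crops included, and the job is handed in when it is done.

Besides the shell and the picture viewer there is one more tool, called after "Call:" as a command line: name --pt "numbers of a row" for each row, then --argument value for the rest. move_arm: Moves the arm, as the interface text tells. Its arguments: {"type":"object","properties":{"motion":{"type":"array","items":{"type":"array","items":{"type":"number"}}},"force":{"type":"number"}},"required":["motion"]}

```bash
mkdir -p pics; python3 - <<'E'
from rig import ctrl
import cv2,numpy as np
for n in("scene","top"):
    d=ctrl.get_image(n); cv2.imwrite(f"pics/{n}0.png",d["image"]); np.savez(f"{n}0.npz",**d)
    print(n,np.round(d["intrinsics"],1).tolist(),np.round(d["extrinsics"],3).tolist())
o=ctrl.observe();print(o["eef_rot"],o["time"])
E
```

```text
scene [[366.3, 0.0, 318.4], [0.0, 366.3, 199.4], [0.0, 0.0, 1.0]] [[0.593, 0.482, -0.645, 1176.998], [0.805, -0.332, 0.492, -515.925], [0.023, -0.811, -0.585, 707.967], [0.0, 0.0, 0.0, 1.0]]
top [[486.3, 0.0, 321.7], [0.0, 486.3, 198.7], [0.0, 0.0, 1.0]] [[-0.025, -0.995, 0.101, 396.128], [-1.0, 0.026, 0.003, -15.839], [-0.005, -0.101, -0.995, 1405.887], [0.0, 0.0, 0.0, 1.0]]
[-7.96833467e-04  9.89808128e-01  1.42405168e-01  4.97257760e-05] 0.1
```

View pics/scene0.png

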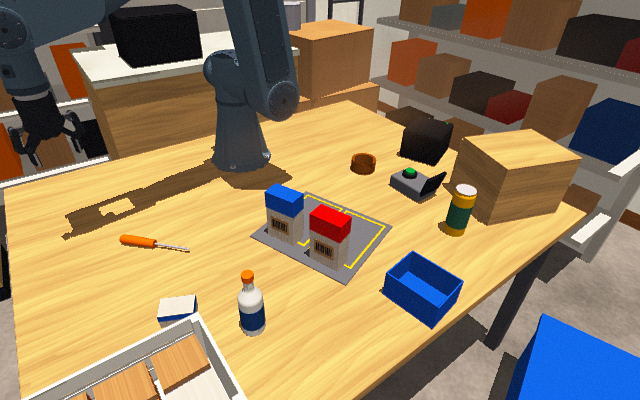

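View pics/top0.png

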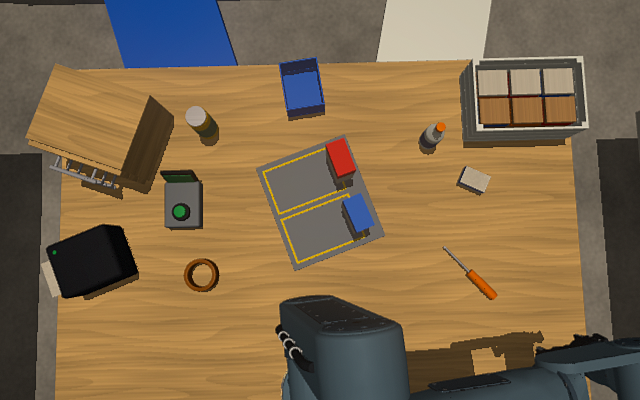

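The scene view shows the red carton (~330,235), the blue one (~285,212) and the terminal button (~410,173). In the top view red is at (340,157), blue at (357,213), the button at (180,212), and the fields extend to image left (world +y).

```bash
cat > h.py <<'E'
import numpy as np,cv2
def ray(d,uv,z):
    uv=np.atleast_2d(uv).astype(float);E=d["extrinsics"];K=d["intrinsics"]
    r=np.c_[uv,np.ones(len(uv))]@np.linalg.inv(K).T@E[:3,:3].T
    o=E[:3,3];return o+r*((z-o[2])/r[:,2])[:,None]
def mask(im,lo,hi,box):
    h=cv2.cvtColor(im,cv2.COLOR_BGR2HSV);m=cv2.inRange(h,lo,hi)
    k=np.zeros_like(m);x0,y0,x1,y1=box;k[y0:y1,x0:x1]=m[y0:y1,x0:x1];return k
def big(m):
    return max(cv2.findContours(m,0,2)[0],key=cv2.contourArea)
E
python3 - <<'E'
from h import *
d=dict(np.load("top0.npz"));im=d["image"]
def rep(n,m,z):
    c=big(m);r=cv2.minAreaRect(c);w=ray(d,cv2.boxPoints(r),z)[:,:2]
    print(n,"px",np.round(r[0]),np.round(r[1]),"ctr",w.mean(0).round(),"sides",np.linalg.norm(w-np.roll(w,1,0),axis=1).round(),w.round().tolist())
B=(250,130,390,275)
rep("mat",mask(im,(0,0,60),(180,45,140),B),3)
rep("red",mask(im,(0,150,170),(8,255,255),B),153)
rep("redall",mask(im,(0,150,60),(8,255,255),B),153)
rep("blue",mask(im,(100,100,120),(125,255,255),B),153)
y=mask(im,(22,120,120),(35,255,255),B)
for c in cv2.findContours(y,0,2)[0]:
    if cv2.contourArea(c)>30:
        p=cv2.approxPolyDP(c,3,True)[:,0]; print("y",p.tolist(),ray(d,p,3)[:,:2].round().tolist())
rep("btn",mask(im,(50,120,60),(80,255,255),(165,195,200,230)),50)
v=cv2.resize(im[125:280,160:400],None,fx=3.3,fy=3.3,interpolation=2)
cv2.imwrite("pics/top0c.png",v)
s=dict(np.load("scene0.npz"));c=big(mask(s["image"],(50,120,60),(80,255,255),(395,160,425,185)));m=cv2.minAreaRect(c);print("btn scene",m[0],[ray(s,m[0],z)[0].round().tolist() for z in(45,55,65)])
E
```

```text
mat px [320. 202.] [110.  97.] ctr [532.  -6.] sides [318. 284. 320. 278.] [[633.0, 181.0], [731.0, -85.0], [429.0, -191.0], [335.0, 71.0]]
red px [340. 156.] [34. 19.] ctr [634. -64.] sides [89. 49. 89. 49.] [[668.0, -26.0], [685.0, -73.0], [601.0, -102.0], [584.0, -56.0]]
redall px [340. 158.] [37. 21.] ctr [630. -64.] sides [97. 54. 97. 54.] [[667.0, -23.0], [685.0, -74.0], [593.0, -105.0], [575.0, -54.0]]
blue px [358. 212.] [35. 19.] ctr [ 487. -107.] sides [90. 50. 91. 50.] [[520.0, -67.0], [538.0, -114.0], [454.0, -146.0], [435.0, -100.0]]
y [[348, 193], [280, 220], [297, 263], [353, 241], [298, 261], [282, 221], [345, 195], [349, 197]] [[554.0, -89.0], [481.0, 110.0], [356.0, 63.0], [415.0, -99.0], [362.0, 60.0], [478.0, 104.0], [548.0, -80.0], [542.0, -92.0]]
y [[324, 148], [262, 171], [278, 214], [346, 188], [282, 212], [278, 210], [264, 173]] [[688.0, -23.0], [625.0, 160.0], [498.0, 115.0], [569.0, -84.0], [504.0, 103.0], [510.0, 115.0], [619.0, 154.0]]
btn px [179. 211.] [11. 11.] ctr [510. 388.] sides [32. 31. 32. 31.] [[511.0, 410.0], [533.0, 388.0], [510.0, 365.0], [488.0, 388.0]]
btn scene (410.5, 171.0) [[492.0, 409.0, 45.0], [503.0, 395.0, 55.0], [513.0, 381.0, 65.0]]
```

View pics/top0c.png

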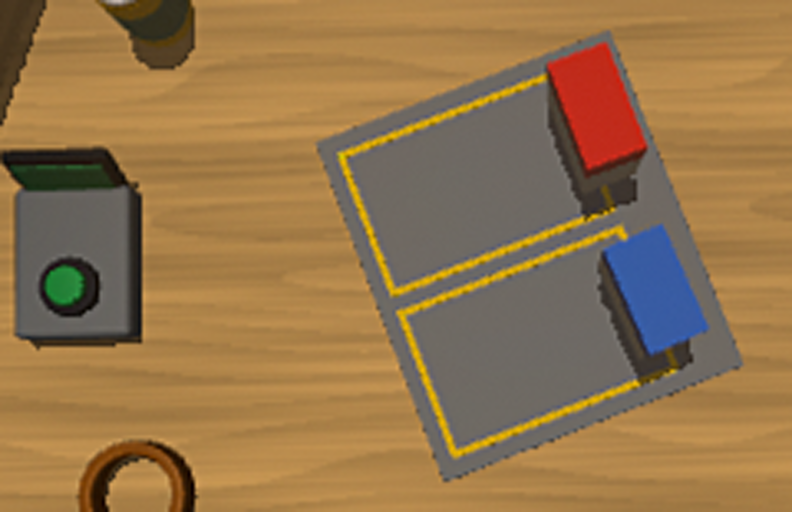

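Red carton is about (634,-64) at 110° heading, with its +x edge about 17 mm inside the near line and within 2 mm of the field's centreline. Button is about (509,388). I'll move behind the carton with the fingers part open across the label.

Call:
move_arm --pt "0 0 8 35 30 4 0.4" --pt "0 0 16 70 60 8 0.4" --pt "0 0 24 105 90 12 0.4" --pt "0 0 32 140 120 16 0.4" --pt "0 0 40 175 150 20 0.4" --pt "0 0 48 210 180 24 0.4" --pt "0 0 56 245 210 28 0.4" --pt "0 0 64 280 240 32 0.4"

```text
time: 0.9
tool_pos: [443.2, -310.0, 240.3]
eef_rot: [-0.0, 0.762, 0.647, -0.0]
wrist_force: [0.7, -1.6, 0.7]
width: 34.3
finger_force: 0.0
```

Call:
move_arm --pt "0 0 6 36 30 0 0.4" --pt "0 0 12 72 60 0 0.4" --pt "0 0 18 108 90 0 0.4" --pt "0 0 24 144 120 -10 0.4" --pt "0 0 29.3 180 145 -25 0.4" --pt "0 0 29.3 205 165 -40 0.4" --pt "0 0 29.3 218 178 -60 0.4" --pt "0 0 29.3 218 178 -60 0.4"

```text
time: 1.7
tool_pos: [659.1, -130.5, 175.8]
eef_rot: [-0.003, 0.575, 0.818, -0.001]
wrist_force: [-0.4, -0.1, -0.8]
width: 34.2
finger_force: 0.0
```

```bash
python3 - <<'E'
from rig import ctrl
import cv2,numpy as np
from scipy.spatial.transform import Rotation as R
o=ctrl.observe();q=o["eef_rot"];print(o["time"],np.round(o["tool_pos"]),R.from_quat([*q[1:],q[0]]).as_matrix().round(3).tolist(),o["width"],o["wrist_force"])
a=ctrl.get_image("scene")["image"][130:300,200:420];b=ctrl.get_image("top")["image"][100:270,250:430]
a=cv2.resize(a,(400,310));b=cv2.resize(b,(330,310),interpolation=2)
cv2.imwrite("pics/p1.png",np.hstack([a,b]))
E
```

```text
1.7 [ 659. -131.  176.] [[-0.34, 0.941, -0.006], [0.941, 0.34, 0.003], [0.005, -0.005, -1.0]] 34.19143610713212 [-0.36810044 -0.07146772 -0.76139072]
```

View pics/p1.png

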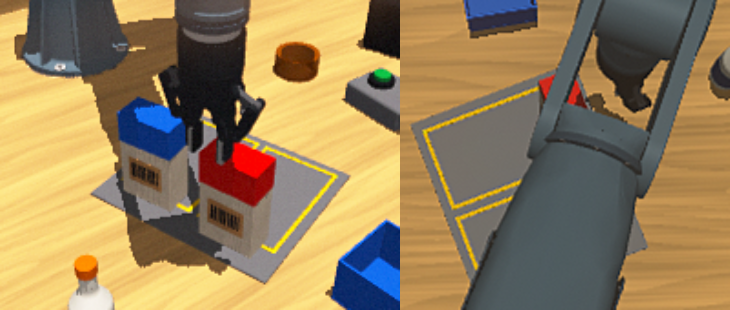

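Fingers appear above and label-side of the red carton in the scene view; I'll check that by projecting the TCP.

```bash
python3 - <<'E'
from h import *
d=dict(np.load("scene0.npz"));E=np.linalg.inv(d["extrinsics"])
def pr(p):
    c=E[:3,:3]@np.array(p)+E[:3,3];u=d["intrinsics"]@c;return (u[:2]/u[2]).round(1)
print(pr([659,-131,180]),pr([659+16,-125,180]),pr([659-16,-137,180]))
ex=np.array([-.34,.94]);ey=np.array([-.94,-.34]);c=np.array([634,-64])
for sx,sy in((-1,-1),(-1,1),(1,-1),(1,1)):print(sx,sy,pr([*(c+25*sx*ex+45*sy*ey),153]),pr([*(c+25*sx*ex+45*sy*ey),3]))
E
```

```text
[314.2 221.6] [320.5 224.4] [308.  218.9]
-1 -1 [340.7 227.2] [337.3 271.6]
-1 1 [309.3 213.5] [308.8 257.4]
1 -1 [351.2 216.4] [347.  260.3]
1 1 [320.5 203.7] [319.1 246.9]
```

Consistent. Lowering, closing the gap, then pushing slowly.

Call:
move_arm --pt "0 0 0 0 0 -30 0.4" --pt "0 0 0 0 0 -50 0.4" --pt "0 0 0 -3 9 -52 0.4" --pt "0 0 0 -6 17 -52 0.4" --pt "0 0 0 -8 23 -52 0.4" --pt "0 0 0 -10 28 -52 0.4" --pt "0 0 0 -12 33 -52 0.4" --pt "0 0 0 -14 38 -52 0.4"

```text
time: 2.6
tool_pos: [646.3, -95.3, 129.2]
eef_rot: [0.001, 0.576, 0.818, 0.0]
wrist_force: [1.4, -1.3, 0.8]
width: 34.3
finger_force: 0.5
```

Call:
move_arm --pt "0 0 0 -1.5 4 0 0.4" --pt "0 0 0 -3 8 0 0.4" --pt "0 0 0 -4.5 12 0 0.4" --pt "0 0 0 -6 16 0 0.4" --pt "0 0 0 -7.5 20 0 0.4" --pt "0 0 0 -9 24 0 0.4" --pt "0 0 0 -10 28 0 0.4" --pt "0 0 0 -11.5 32 0 0.4"

```text
time: 3.4
tool_pos: [638.2, -66.3, 134.9]
eef_rot: [0.005, 0.576, 0.817, 0.0]
wrist_force: [-4.9, -5.7, 25.8]
width: 34.2
finger_force: 11.4
```

```bash
python3 - <<'E'
from rig import ctrl
import cv2,numpy as np
a=ctrl.get_image("scene")["image"][130:300,200:420]
cv2.imwrite("pics/p2.png",cv2.resize(a,(660,510)))
E
```

```text
(no output)
```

View pics/p2.png

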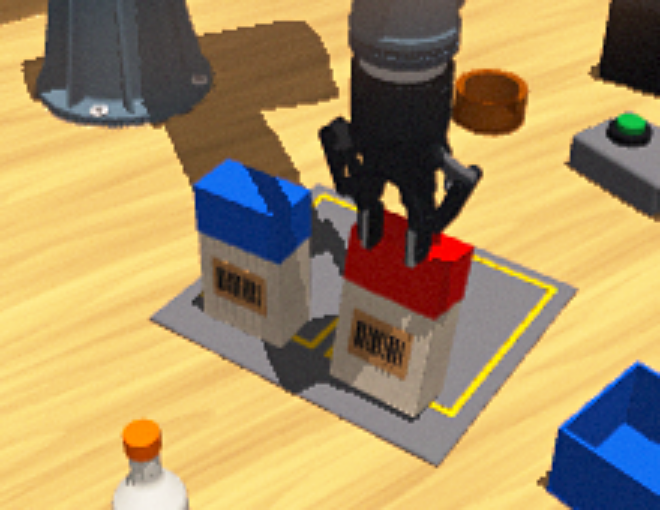

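The red carton has started to tip, but an upward force of 26 N shows its top edge is catching under a ledge on the fingers. I'll ease up and back, then push again with the fingertips higher.

Call:
move_arm --pt "0 0 0 0 0 5 0.4" --pt "0 0 0 0.5 -1.5 10 0.4" --pt "0 0 0 2 -5 12 0.4" --pt "0 0 0 3.5 -10 12 0.4" --pt "0 0 0 5 -15 12 0.4" --pt "0 0 0 7 -20 12 0.4" --pt "0 0 0 9 -25 12 0.4" --pt "0 0 0 11.5 -32 12 0.4"

```text
time: 4.25
tool_pos: [646.2, -96.0, 140.0]
eef_rot: [-0.0, 0.576, 0.818, -0.0]
wrist_force: [-0.5, -0.3, 0.1]
width: 34.2
finger_force: 0.0
```

Call:
move_arm --pt "0 0 0 3 -8 3 0.4" --pt "0 0 0 4 -10 6 0.4" --pt "0 0 0 4 -10 6 0.4" --pt "0 0 0 4 -10 6 0.4" --pt "0 0 0 4 -10 6 0.4" --pt "0 0 0 4 -10 6 0.4" --pt "0 0 0 4 -10 6 0.4" --pt "0 0 0 4 -10 6 0.4"

```text
time: 5.05
tool_pos: [650.1, -105.5, 146.3]
eef_rot: [-0.0, 0.576, 0.818, -0.0]
wrist_force: [-0.1, -0.0, 0.6]
width: 33.7
finger_force: 0.0
```

```bash
python3 - <<'E'
from rig import ctrl
import cv2,numpy as np
a=ctrl.get_image("scene")["image"][130:300,200:420]
b=ctrl.get_image("top")["image"][100:270,250:430]
cv2.imwrite("pics/p3.png",np.hstack([cv2.resize(a,(500,390)),cv2.resize(b,(300,390))]))
E
```

```text
(no output)
```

View pics/p3.png

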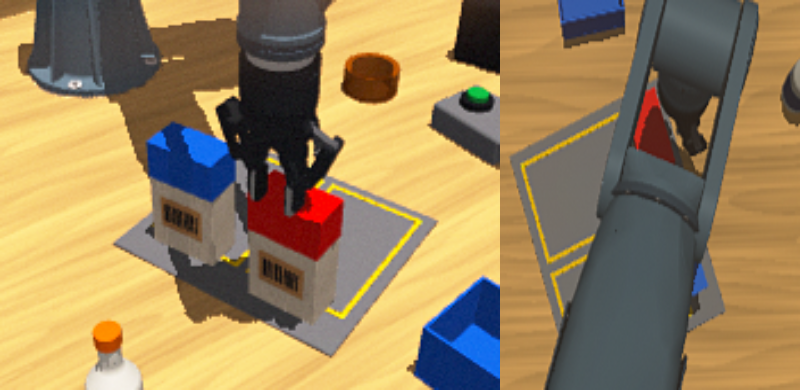

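Carton is back upright in place and the blue one is untouched. Second push: fingertips start higher and follow the rising face.

Call:
move_arm --pt "0 0 0 0 0 -10 0.4" --pt "0 0 0 -1.5 4 -10 0.4" --pt "0 0 0 -3 8 -10 0.4" --pt "0 0 0 -4.5 12 -10 0.4" --pt "0 0 0 -6 16 -9 0.4" --pt "0 0 0 -7 20 -8 0.4" --pt "0 0 0 -8.5 24 -7 0.4" --pt "0 0 0 -10 28 -6 0.4"

```text
time: 5.95
tool_pos: [640.1, -77.3, 140.7]
eef_rot: [0.0, 0.576, 0.818, 0.0]
wrist_force: [-0.5, 0.1, 0.6]
width: 34.5
finger_force: 0.0
```

Call:
move_arm --pt "0 0 0 -1.5 4 1 0.4" --pt "0 0 0 -3 8 2 0.4" --pt "0 0 0 -4 11 3 0.4" --pt "0 0 0 -5 14 3.5 0.4" --pt "0 0 0 -6 17 4 0.4" --pt "0 0 0 -7 20 4.5 0.4" --pt "0 0 0 -8 23 5 0.4" --pt "0 0 0 -9 26 5.5 0.4"

```text
time: 6.75
tool_pos: [631.0, -51.5, 145.9]
eef_rot: [-0.0, 0.576, 0.818, -0.0]
wrist_force: [-0.1, 0.8, 0.4]
width: 33.9
finger_force: 0.0
```

```bash
python3 - <<'E'
from rig import ctrl
import cv2,numpy as np
a=ctrl.get_image("scene")["image"][130:300,200:420]
cv2.imwrite("pics/p4.png",cv2.resize(a,(660,510)))
E
```

```text
(no output)
```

View pics/p4.png

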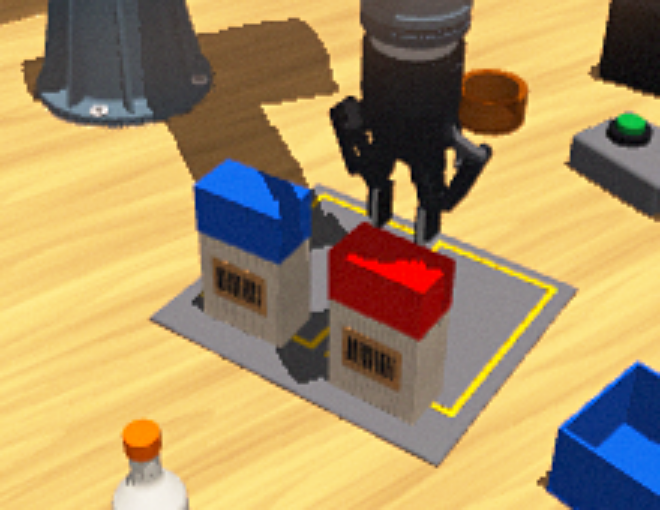

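The open fingertips sit higher than I assumed and passed over the carton's top; the carton stands upright in its original place (foot corners within a pixel). I'll go back, shut the fingers (tip = TCP) and push lower.

Call:
move_arm --pt "0 0 0 0 0 25 0.4" --pt "0 0 0 0 0 40 0.4" --pt "0 0 0 10 -28 40 0.0" --pt "0 0 0 20 -56 40 0.0" --pt "0 0 0 26 -75 40 0.0" --pt "0 0 0 26 -75 20 0.0" --pt "0 0 0 26 -75 -10 0.0" --pt "0 0 0 26 -75 -20 0.0"

```text
time: 7.6
tool_pos: [655.2, -126.3, 122.5]
eef_rot: [-0.003, 0.576, 0.817, -0.001]
wrist_force: [-0.5, 0.3, -0.5]
width: 0.1
finger_force: 0.0
```

Call:
move_arm --pt "0 0 0 -1 4 0 0" --pt "0 0 0 -3 9 0 0" --pt "0 0 0 -5 14 0 0" --pt "0 0 0 -6 18 0 0" --pt "0 0 0 -7.5 22 0 0" --pt "0 0 0 -9 26 0 0" --pt "0 0 0 -10.5 30 0 0" --pt "0 0 0 -12 34 1 0"

```text
time: 8.4
tool_pos: [645.1, -92.5, 127.0]
eef_rot: [0.0, 0.576, 0.818, -0.0]
wrist_force: [0.2, -0.8, 0.4]
width: -0.1
finger_force: 0.3
```

Call:
move_arm --pt "0 0 0 -1.5 4 1 0" --pt "0 0 0 -3 8 2.5 0" --pt "0 0 0 -4.5 12 4 0" --pt "0 0 0 -6 16 5 0" --pt "0 0 0 -7 20 6 0" --pt "0 0 0 -8.5 24 7 0" --pt "0 0 0 -10 28 8 0" --pt "0 0 0 -11 31 8 0"

```text
time: 9.2
tool_pos: [634.1, -61.3, 135.1]
eef_rot: [0.0, 0.576, 0.818, 0.0]
wrist_force: [-1.4, 0.1, 1.3]
width: -0.0
finger_force: 0.4
```

Call:
move_arm --pt "0 0 0 -1 3 0 0" --pt "0 0 0 -2 6 0 0" --pt "0 0 0 -3 9 0 0" --pt "0 0 0 -4 12 0 0" --pt "0 0 0 -5.5 15 0 0" --pt "0 0 0 -6.5 18 0 0" --pt "0 0 0 -6.5 18 0 0" --pt "0 0 0 -6.5 18 0 0"

```text
time: 10.0
tool_pos: [627.7, -43.6, 134.9]
eef_rot: [0.0, 0.576, 0.818, -0.0]
wrist_force: [0.2, 0.0, 0.3]
width: 0.2
finger_force: 0.0
```

```bash
python3 - <<'E'
from rig import ctrl
import cv2,numpy as np
a=ctrl.get_image("scene")["image"][130:300,200:420]
cv2.imwrite("pics/p5.png",cv2.resize(a,(660,510)))
E
```

```text
(no output)
```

View pics/p5.png

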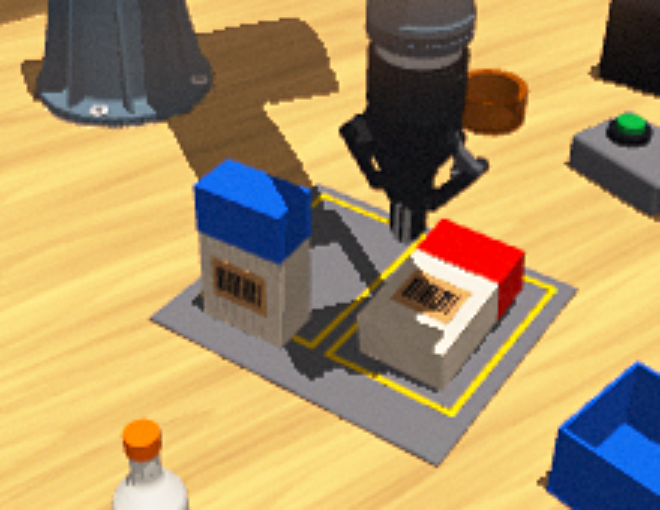

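Red carton now lies flat, label up, apparently within the tape, with blue still standing. Moving up and over to the button.

Call:
move_arm --pt "0 0 0 0 0 20 0" --pt "0 0 0 -10 35 35 0" --pt "0 0 0 -22 80 35 0" --pt "0 0 0 -34 125 35 0" --pt "0 0 0 -46 170 35 0" --pt "0 0 0 -58 215 35 0" --pt "0 0 0 -70 260 35 0" --pt "0 0 0 -82 305 35 0"

```text
time: 10.85
tool_pos: [545.1, 262.9, 170.1]
eef_rot: [0.0, 0.576, 0.817, 0.0]
wrist_force: [0.3, 0.0, -0.1]
width: 0.2
finger_force: 0.0
```

Call:
move_arm --pt "0 0 0 -12 45 0 0" --pt "0 0 0 -24 85 0 0" --pt "0 0 0 -32 115 -5 0" --pt "0 0 0 -37 126 -20 0" --pt "0 0 0 -37 126 -45 0" --pt "0 0 0 -37 126 -65 0" --pt "0 0 0 -37 126 -80 0" --pt "0 0 0 -37 126 -80 0"

```text
time: 11.65
tool_pos: [507.0, 385.6, 86.6]
eef_rot: [-0.001, 0.576, 0.817, -0.002]
wrist_force: [-0.2, 0.3, -0.0]
width: -0.2
finger_force: 0.0
```

```bash
python3 - <<'E'
from rig import ctrl
from h import *
d=ctrl.get_image("top");s=ctrl.get_image("scene");im=d["image"]
o=ctrl.observe();print(o["tool_pos"],o["wrist_force"])
B=(250,130,390,275)
ex=np.array([-.345,.939]);ey=np.array([-.939,-.345]);f=np.array([598,38])
c=big(mask(im,(0,150,100),(8,255,255),B));w=ray(d,cv2.boxPoints(cv2.minAreaRect(c)),53)[:,:2]-f
print("red corners in field",np.c_[w@ex,w@ey].round().tolist())
a=im[125:280,160:400];b=s["image"][100:300,250:470]
cv2.imwrite("pics/p6.png",np.hstack([cv2.resize(a,(480,310),interpolation=2),cv2.resize(b,(320,310))]))
E
```

```text
[508.99707418 386.78667298  89.88421424] [ 0.8676032  -0.11538776 -0.25939212]
red corners in field [[68.0, -47.0], [18.0, -46.0], [19.0, 46.0], [69.0, 45.0]]
```

View pics/p6.png

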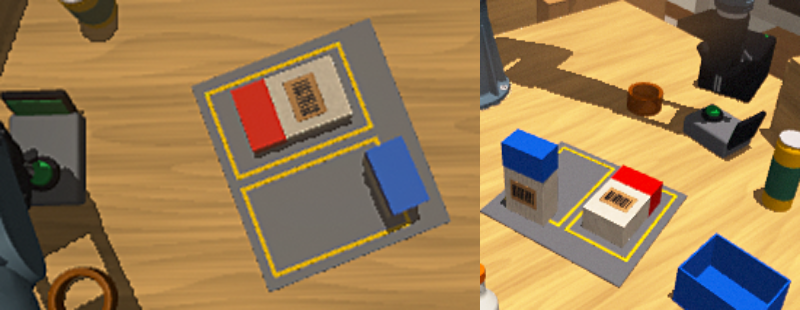

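Red lies flat, label up, at x −82…+69, y ±46 within the field (inside ±100, ±62); blue still stands. Pressing the button in stages.

Call:
move_arm --pt "0 0 0 0 0 -8 0" --pt "0 0 0 0 0 -16 0" --pt "0 0 0 0 0 -22 0" --pt "0 0 0 0 0 -26 0" --pt "0 0 0 0 0 -29 0" --pt "0 0 0 0 0 -32 0" --pt "0 0 0 0 0 -34 0" --pt "0 0 0 0 0 -34 0"

```text
time: 12.55
tool_pos: [508.4, 387.3, 55.6]
eef_rot: [-0.0, 0.576, 0.818, -0.0]
wrist_force: [-0.0, 0.1, -0.2]
width: -0.1
finger_force: 0.0
```

Call:
move_arm --pt "0 0 0 0 0 -1 0" --pt "0 0 0 0 0 -2 0" --pt "0 0 0 0 0 -3 0" --pt "0 0 0 0 0 -4 0" --pt "0 0 0 0 0 -5 0" --pt "0 0 0 0 0 -6 0" --pt "0 0 0 0 0 -6 0" --pt "0 0 0 0 0 -6 0"

```text
time: 13.35
tool_pos: [508.6, 387.3, 49.8]
eef_rot: [-0.0, 0.576, 0.818, -0.0]
wrist_force: [-0.1, -0.0, 0.1]
width: 0.0
finger_force: 0.0
```

Call:
move_arm --pt "0 0 0 0 0 -1 0" --pt "0 0 0 0 0 -2 0" --pt "0 0 0 0 0 -3 0" --pt "0 0 0 0 0 -4 0" --pt "0 0 0 0 0 -5 0" --pt "0 0 0 0 0 -5 0" --pt "0 0 0 0 0 -5 0" --pt "0 0 0 0 0 -5 0"

```text
time: 14.15
tool_pos: [508.7, 387.3, 44.9]
eef_rot: [0.0, 0.576, 0.818, 0.0]
wrist_force: [0.4, 1.4, 0.4]
width: -0.1
finger_force: 0.0
```

```bash
python3 - <<'E'
from rig import ctrl
from h import *
s=ctrl.get_image("scene");d=ctrl.get_image("top")
p=np.array(ctrl.observe()["tool_pos"])
for n,k in(("s",s),("t",d)):
    E=np.linalg.inv(k["extrinsics"]);u=k["intrinsics"]@(E[:3,:3]@p+E[:3,3]);print(n,u[:2]/u[2])
b=s["image"][120:220,350:480];a=d["image"][150:250,140:270]
cv2.imwrite("pics/p7.png",np.hstack([cv2.resize(b,(400,308)),cv2.resize(a,(400,308))]))
E
```

```text
s [409.86169215 174.8866662 ]
t [179.68902366 211.71873903]
```

View pics/p7.png

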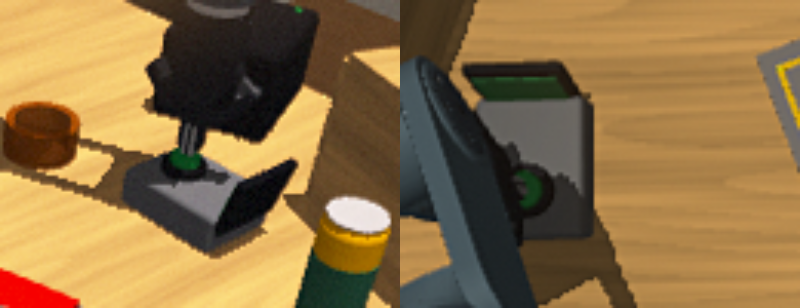

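Both views show the shut fingertips over the button and just above it (tips appear higher than the nominal TCP). Continue down, watching force.

Call:
move_arm --pt "0 0 0 0 0 -1 0" --pt "0 0 0 0 0 -2 0" --pt "0 0 0 0 0 -3 0" --pt "0 0 0 0 0 -4 0" --pt "0 0 0 0 0 -5 0" --pt "0 0 0 0 0 -5 0" --pt "0 0 0 0 0 -5 0" --pt "0 0 0 0 0 -5 0"

```text
time: 15.05
tool_pos: [508.8, 387.4, 40.1]
eef_rot: [0.0, 0.576, 0.818, 0.0]
wrist_force: [-0.6, -1.4, 4.0]
width: -0.0
finger_force: 1.8
```

Call:
move_arm --pt "0 0 0 0 0 -1 0" --pt "0 0 0 0 0 -2 0" --pt "0 0 0 0 0 -3 0" --pt "0 0 0 0 0 -4 0" --pt "0 0 0 0 0 -5 0" --pt "0 0 0 0 0 -6 0" --pt "0 0 0 0 0 -6 0" --pt "0 0 0 0 0 -6 0"

```text
time: 15.85
tool_pos: [509.1, 387.6, 37.7]
eef_rot: [0.0, 0.576, 0.818, 0.0]
wrist_force: [-10.6, -5.9, 27.5]
width: 0.1
finger_force: 14.1
```

```bash
cat > g.py <<'E'
from rig import ctrl
from h import *
s=ctrl.get_image("scene");z=dict(np.load("scene0.npz"))
for k in(z,s):
    m=mask(k["image"],(50,120,30),(80,255,255),(395,155,425,190));r,c=np.nonzero(m)
    print(cv2.boundingRect(m),len(r),r.mean(),c.mean(),np.bincount(r)[160:].tolist())
o=ctrl.observe();print(o["tool_pos"],o["wrist_force"])
E
python3 g.py
```

```text
(405, 168, 11, 7) 61 171.08196721311475 409.72131147540983 [0, 0, 0, 0, 0, 0, 0, 0, 6, 8, 10, 11, 10, 9, 7]
(405, 169, 10, 6) 34 172.26470588235293 409.2352941176471 [0, 0, 0, 0, 0, 0, 0, 0, 0, 1, 3, 5, 9, 9, 7]
[509.06555281 387.57256543  37.75437642] [-10.04828866  -6.17515163  27.77469404]
```

Call:
move_arm --pt "0 0 0 0 0 5 0" --pt "0 0 0 0 0 10 0" --pt "0 0 0 0 0 12 0" --pt "0 0 0 0 0 12 0" --pt "0 0 0 0 0 12 0" --pt "0 0 0 0 0 12 0" --pt "0 0 0 0 0 12 0" --pt "0 0 0 0 0 12 0"

```text
time: 16.7
tool_pos: [508.5, 387.2, 45.6]
eef_rot: [-0.0, 0.576, 0.818, -0.0]
wrist_force: [-0.4, 0.2, 0.2]
width: 0.0
finger_force: 0.0
```

```bash
python3 g.py
```

```text
(405, 168, 11, 7) 61 171.08196721311475 409.72131147540983 [0, 0, 0, 0, 0, 0, 0, 0, 6, 8, 10, 11, 10, 9, 7]
(405, 168, 18, 21) 53 171.88679245283018 409.75471698113205 [0, 0, 0, 0, 0, 0, 0, 0, 2, 3, 10, 10, 10, 9, 8, 0, 0, 0, 0, 0, 0, 0, 0, 0, 0, 0, 0, 0, 1]
[508.53239013 387.25741171  45.68443726] [ 0.12570156 -0.22698416  0.18853773]
```

Call:
move_arm --pt "0 0 0 0 0 20 0" --pt "0 0 0 0 0 50 0" --pt "0 0 0 0 0 80 0" --pt "0 0 0 0 0 100 0" --pt "0 0 0 0 0 100 0" --pt "0 0 0 0 0 100 0" --pt "0 0 0 0 0 100 0" --pt "0 0 0 0 0 100 0"

```text
time: 17.55
tool_pos: [507.7, 386.8, 144.0]
eef_rot: [-0.001, 0.576, 0.817, -0.001]
wrist_force: [-0.2, 0.1, -0.0]
width: -0.4
finger_force: 0.0
```

```bash
python3 - <<'E'
from rig import ctrl
from h import *
d=ctrl.get_image("top");B=(250,130,390,275)
for lo,hi in(((0,150,100),(8,255,255)),((100,100,120),(125,255,255))):print(cv2.minAreaRect(big(mask(d["image"],lo,hi,B))))
print(ctrl.sign_off())
E
```

```text
((288.63702392578125, 182.19862365722656), (32.4203987121582, 17.90729522705078), 69.44395446777344)
((358.3243713378906, 212.2372589111328), (35.18471145629883, 19.58774185180664), 66.25050354003906)
the job is handed in; nothing more can be done
None
```

The red carton lies flat, label up, inside its yellow field (at least 16 mm clear of the tape); the green button was then pressed to its stop (judged from about 28 N and its drop in the image, as the joint reading wasn't available), the blue carton still stands, and the job was handed in at about 17.6 s; it took three pushes, as the part-open fingers failed to tip the carton on the first two.

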